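Fit the long deck plate to the model truck

TASK

Two thin metal deck plates lie on the shut wooden case. Slide the longer one towards the model truck until about a third of its length sticks out over the case's edge, without lifting it before that, then pick it up by that overhanging end and lay it flat on top of the bare truck chassis, centred and lined up with it. Leave the shorter plate where it is.

Things in the scene. Friction and masses are not known exactly. Their poses are not given: they have to be found in the camera images.
- deck_center (a point): Longer plate, to be moved: steel-grey aluminium sheet 150 mm long (own y), 44 wide (x), 3 thick, about 53 g; point: its centre, half-way up. Lies flat on the case, on either side of the shorter one, roughly square to the edge, its -y end 15 to 45 mm inside it. Slides easily (friction 0.35; fingertips grip better): a closed fingertip pressed on it with 5 to 20 N drags it along.
- short_center (a point): Shorter plate, to be left alone: same sheet, 95 mm long (y axis), 44 wide, 3 thick. The point is its centre. It lies beside the longer one on the case, about 90 mm away between centre lines, so some 45 mm of lid is clear between them.
- case_edge (a point): Shut wooden case, fixed; smooth lid 200 (x) by 240 mm (y), 55 mm above the bench. Point: middle of the lid's edge on the truck's side, at lid height. The lid runs from it 240 mm along +y and 100 mm each way along x; -y points out over the edge, to free air and the truck. A loose tyre, 32 mm across and 11 high, lies near the lid's far end.
- truck_top (a point): Bare model truck chassis on its wheels, fixed to the bench: two dark rails 160 mm long (y axis), 34 mm wide over the outside; wheels below them, 38 mm wide over the outside, so fingers holding the plate's 44 mm width pass outside. Point: centre of the rails' flat top, 50 mm above the bench; the plate's centre belongs over it, its length along y.
Mind the look-alikes: they are no part of the job. What is shaped like the part that bears deck_center but red is not meant. Several things look just like the part that bears truck_top: the one meant starts farthest to the robot's left.

How it is judged (in metres and radians):
On the way, in this order (a step that is already met when the one before it is completed fails the run):
1. the longer plate lies flat on the lid with its end at least 25 mm out over the case's edge on the truck's side (y of deck_center in the frame of case_edge between 0 and 0.05 m and z of deck_center in the frame of case_edge below 0.006 m and angle between deck_center's own z axis and vertical below 0.1 rad), for 0.1 s.
2. the plate is lifted clear of the lid (z of deck_center in the frame of case_edge above 0.015 m), for 0.1 s.
At the end, for the whole second after the job is handed in: the longer plate lies flat on the chassis rails, its centre within 15 mm of the chassis's centre and its length within 10 degrees of the chassis's, and the shorter plate lies within 30 mm of where it was (horizontal distance between deck_center and truck_top below 0.015 m and z of deck_center in the frame of truck_top between -0.003 and 0.006 m and angle between the y axis of deck_center and the y axis of truck_top, either way round below 0.175 rad and angle between deck_center's own z axis and vertical below 0.1 rad and distance of short_center from where it was at the start of the episode below 0.03 m); the robot touches nothing.
It fails at once if the longer plate is lifted off the lid (by over 10 mm) while its end sticks out less than 20 mm over the edge (y of deck_center in the frame of case_edge above 0.055 m and z of deck_center in the frame of case_edge above 0.012 m).
It fails at once if the shorter plate is moved by more than 30 mm (distance of short_center from where it was at the start of the episode above 0.03 m).
It also fails if it takes over 58 s, if anything falls off the work surface, if the arm or the gripper's body presses on something with over 40 N, if the wrist force passes 120 N, or if a joint passes its speed limit or range.

ROBOT

A 6-joint arm with a two-finger parallel gripper is mounted at the origin on the work surface. World frame = base frame: x ahead of the robot, y to its left, z up, the work surface at z = 0. Lengths are in mm, angles in rad, forces in N, time in s.
With the tool pointing down it reaches from about 350 to 975 mm from the base axis. Payload 7.1 kg.
Tool frame: the origin (TCP) lies between the finger pads; the fingertips stand 19 mm ahead of it and the grasp point (between the pads) is the TCP; z points along the fingers, y is the line along which they close (so a half turn about z gives the same grasp; the last joint's range is limited). The gripper opens to 88 mm and grips with 3 to 60 N. Pads are 20 mm wide; open, the fingers measure 115 mm over their backs; the gripper's body (75 mm by 178 mm) begins 61 mm behind the grasp point.
Start: joints at [-1.305, 0.423, 1.63, -0, 1.089, -0.019], TCP at [175.622, -599.802, 241.675] pointing down, gripper open.
Joint ranges: [-3, 3], [-0.9, 2.11], [0.09, 2.58], [-1.31, 4.45], [0.11, 2.69], [-2.54, 2.54]. Speed limits (rad/s): [2.39, 2.39, 3.01, 3.14, 3.14, 3.14].

INTERFACE

Orientations are given as a rotation vector (axis times angle).
In Python, from workcell import ctrl gives the robot as it stands.
- The arm moves only by the tool arm_command, never from a script. Its argument "series" is a list of rows, each an object with "linear": the shift along the tool's x, y, z in m, a list of three; "turn": the turn about the tool's z in rad. A call has 1 to 10 rows; each row shifts and turns the commanded pose from where the row before left it, along the tool's axes as they then stand; what a row does not reach is not made up. A row lasts 1/10 s, in which the tool goes at most 50 mm and 8.59 degrees, less where a joint would pass 70% of its speed; a pose out of reach is approached as far as the arm can. A call with a gripper value outside its range is refused whole. "jaw" is the opening, from -1 (shut) to 1 (fully open), set as the call begins (left out, the last holds). The fingers move at their own pace and stop on an object; the grip force is fixed at half the most. Time passes only in rows, so rows that do not move let the fingers close. It gives the time, the measured TCP pose, the force, the opening and the grip force at its end, in the units of the state.
- ctrl.get_obs(): the state, without advancing time (a new reading comes with each control period).
- ctrl.get_image(name): name is "scene" or "top" or "wrist"; returns a dict with "frame" (480x640x3 uint8, blue, green, red), "fx", "fy", "cx", "cy" (pixels), "rvec" (rotation vector, rad) and "tvec" (3), from world to camera coordinates, as OpenCV has them. Camera axes: x right, y down, z forward; pixel columns grow to the right and rows downward; lengths in mm; the calibration is good to about 2 mm. A picture is of the moment at which its call begins. There is no depth.
- ctrl.close_job(): hands the job in; it is judged then, once.
The state is a dict: "t": time; "qpos": joint angles; "qvel": joint speeds; "joint_torque": joint torques, N m; "ee_pos": TCP position; "orientation": TCP orientation; "ft_force": force on the tool from outside, world axes, zero at the start; "moment": the same for the moment, N m; "width": finger opening in mm; "grasp_force": force on a finger pad.
Only numpy, scipy, OpenCV 4.12 (cv2) and the standard library are available. Lean on these libraries where they do the work, as an engineer would, in place of code of your own. Each camera call takes 0.05 s, during which the arm holds its last target. There are 200 camera calls.

## Working session

There is one attempt and no reset: what is moved stays moved. The work goes in short steps, Python scripts to look and compute and a tool call to move; the robot and the scene stay as the last step left them, time stands still between calls to the robot, and variables do not carry over. Pictures are saved under pics/ and viewed, at most 10 in all, crops included, and the job is handed in when it is done.

Besides the shell and the picture viewer there is one more tool, called after "Call:" as a command line: name --argument value ..., lists and objects as JSON in quotes. arm_command: Moves the arm, as the interface text tells. Its arguments: {"type":"object","properties":{"series":{"type":"array"},"jaw":{"type":"number"}},"required":["series"]}

```bash
mkdir -p pics
cat > h.py <<'E'
import numpy as np, cv2
from workcell import ctrl
def grab(n,name):
    d=ctrl.get_image(n); cv2.imwrite(f'pics/{name}.png',d['frame']); np.save(f'pics/{name}.npy',d,allow_pickle=True); return d
def load(name): return np.load(f'pics/{name}.npy',allow_pickle=True).item()
def ray(d,uv,z):
    R=cv2.Rodrigues(np.array(d['rvec'],float))[0]; t=np.array(d['tvec'],float).ravel()
    uv=np.atleast_2d(uv).astype(float)
    c=np.c_[(uv[:,0]-d['cx'])/d['fx'],(uv[:,1]-d['cy'])/d['fy'],np.ones(len(uv))]
    o=-R.T@t; w=c@R
    return o+w*((z-o[2])/w[:,2])[:,None]
def proj(d,p):
    return cv2.projectPoints(np.atleast_2d(p).astype(float),np.array(d['rvec'],float),np.array(d['tvec'],float),np.array([[d['fx'],0,d['cx']],[0,d['fy'],d['cy']],[0,0,1.]]),None)[0][:,0]
E
python3 - <<'E'
from h import *
a=grab('top','top0'); b=grab('scene','scene0')
for d in(a,b):
    R=cv2.Rodrigues(np.array(d['rvec'],float))[0]; print(-R.T@np.array(d['tvec'],float).ravel(), d['fx'])
o=ctrl.get_obs(); print(o['t'],o['ee_pos'],o['orientation'],o['width'])
print(cv2.Rodrigues(np.array(o['orientation'],float))[0].round(3))
E
```

```text
[ 353.93264482 -130.49016733 1018.96041814] 523.1879621170303
[1259.83738877   38.22041963  709.66681706] 563.6235945690262
0.1 [ 175.52965137 -599.35878485  240.98891622] [-3.10844599e+00 -4.45787742e-01  2.80345549e-04] 87.3372582325815
[[ 0.96   0.281 -0.   ]
 [ 0.281 -0.96   0.001]
 [ 0.    -0.001 -1.   ]]
```

View pics/top0.png

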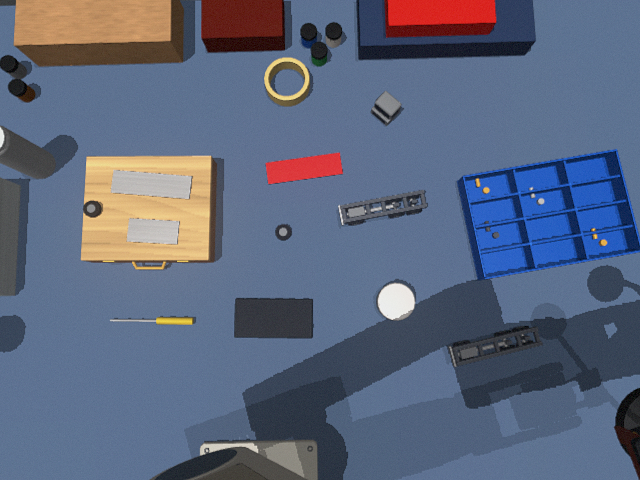

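View pics/scene0.png

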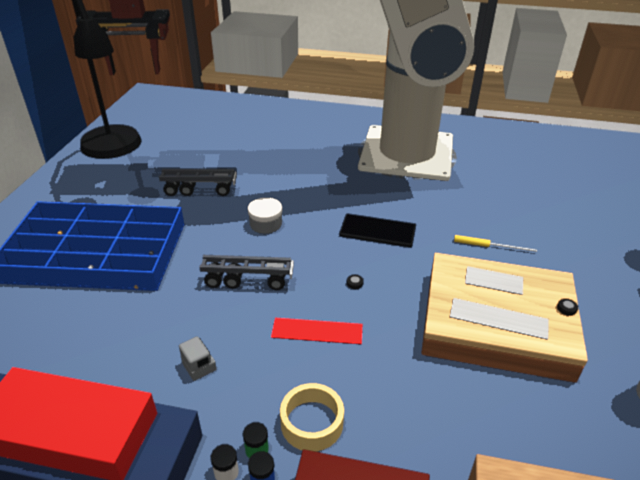

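Top view: the case is at about (150,209), the longer plate at (152,185) and the shorter at (153,232), with the lid's truck-side edge at u≈213. The red plate at (304,168) is the decoy. The two truck candidates are at top (383,208) and (495,346). Image left is robot left (+y), so (383,208) should be the one meant. I'll measure both and confirm it in a crop.

Run:
```python
from h import *
d=load('top0'); f=d['frame']; hsv=cv2.cvtColor(f,cv2.COLOR_BGR2HSV)
def rects(mask,z,lo,win,name):
    m=np.zeros_like(mask); x0,y0,x1,y1=win; m[y0:y1,x0:x1]=mask[y0:y1,x0:x1]
    for c in cv2.findContours(m,cv2.RETR_EXTERNAL,cv2.CHAIN_APPROX_NONE)[0]:
        if cv2.contourArea(c)<lo: continue
        w=ray(d,c[:,0],z)[:,:2].astype(np.float32); r=cv2.minAreaRect(w)
        b=cv2.boxPoints(r); e=[b[1]-b[0],b[2]-b[1]]; L=max(e,key=np.linalg.norm); L=L*(1 if L[1]>0 else -1)
        print(name,cv2.minAreaRect(c)[0],'ctr',np.round(r[0],1),'size',np.round(r[1],1),'dir of y axis deg from +y',round(np.degrees(np.arctan2(-L[0],L[1])),2), 'corners',b.round(0).tolist())
grey=((hsv[...,1]<60)&(hsv[...,2]>100)).astype(np.uint8)*255
rects(grey,58,500,(82,156,214,262),'plate')
wood=((hsv[...,0]>8)&(hsv[...,0]<28)&(hsv[...,1]>70)&(hsv[...,2]>150)).astype(np.uint8)*255
rects(cv2.morphologyEx(wood,cv2.MORPH_OPEN,np.ones((13,13))),55,3000,(70,140,230,275),'lid')
blueless=((f[...,0].astype(int)-f[...,2])<18).astype(np.uint8)*255
blueless=cv2.morphologyEx(blueless,cv2.MORPH_CLOSE,np.ones((5,5)))
rects(blueless,50,600,(325,180,440,235),'truckA'); rects(blueless,50,600,(435,315,555,375),'truckB')
a=cv2.resize(f[140:270,70:240],None,fx=4,fy=4,interpolation=2)[:, :]
b=cv2.resize(f[170:300-60,330:440],None,fx=5,fy=5,interpolation=2)
b2=cv2.resize(blueless[170:240,330:440],None,fx=2,fy=2)
out=np.zeros((520+0,680,3),np.uint8); out[:a.shape[0]]=a; cv2.imwrite('pics/cropA.png',out)
cv2.imwrite('pics/cropT.png',np.vstack([b,cv2.resize(cv2.cvtColor(b2,cv2.COLOR_GRAY2BGR),(550,200))]))
```

```text
plate (152.79571533203125, 230.76849365234375) ctr [502.6 186.5] size [95.5 44.4] dir of y axis deg from +y -4.96 corners [[476.0, 141.0], [521.0, 137.0], [529.0, 232.0], [485.0, 236.0]]
plate (151.0069122314453, 183.91725158691406) ctr [592.  191.3] size [150.9  44.3] dir of y axis deg from +y -6.27 corners [[562.0, 119.0], [606.0, 114.0], [622.0, 264.0], [578.0, 269.0]]
lid (146.0, 207.5) ctr [548.9 200.4] size [238.9 197.2] dir of y axis deg from +y -1.36 corners [[447.0, 83.0], [645.0, 79.0], [650.0, 317.0], [453.0, 322.0]]
truckA (382.3655090332031, 208.0242919921875) ctr [ 536.4 -243.4] size [ 41.3 163.9] dir of y axis deg from +y 8.96 corners [[503.0, -166.0], [529.0, -328.0], [570.0, -321.0], [544.0, -159.0]]
truckB (494.67645263671875, 344.2059020996094) ctr [ 280.5 -436.9] size [ 41.6 167.5] dir of y axis deg from +y 12.46 corners [[242.0, -360.0], [278.0, -523.0], [319.0, -514.0], [283.0, -351.0]]
```

View pics/cropT.png

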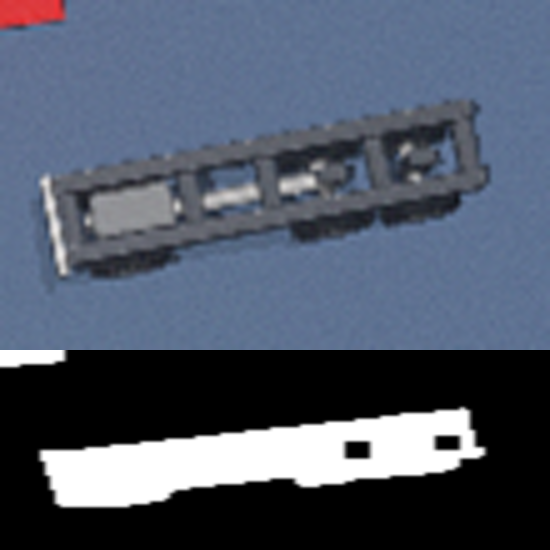

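View pics/cropA.png

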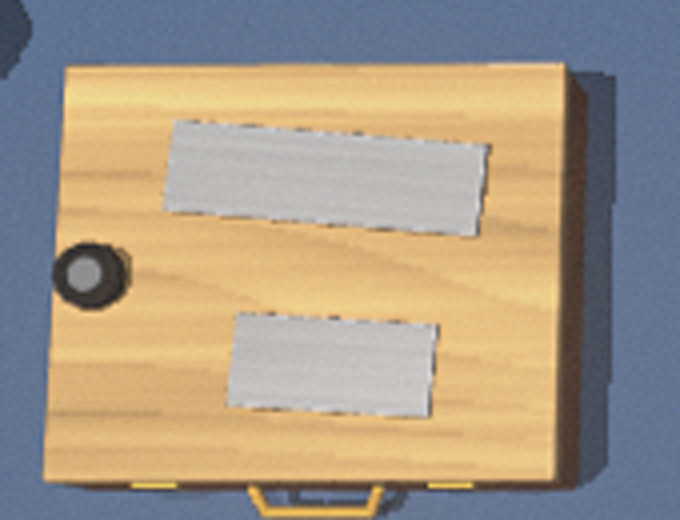

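Truck A (top 383,208; y≈-243) lies left of truck B (495,346; y≈-437), so A is the one meant. The crop shows its rails clearly. The plate sizes check out (150.9×44.3 and 95.5×44.4), as does the lid (239×197).

I'll compute the rail corners from the crop, then turn the tool and approach with the jaw shut.

```bash
cat >> h.py <<'E'
def delta(target):
    "tool-frame shift in m to a world TCP target in mm"
    o=ctrl.get_obs(); R=cv2.Rodrigues(np.array(o['orientation'],float))[0]
    print('t',round(o['t'],2),'pos',np.round(o['ee_pos'],1),'toolx deg',round(np.degrees(np.arctan2(R[1,0],R[0,0])),2),'F',np.round(o['ft_force'],1),'w',round(o['width'],1))
    print('shift m',np.round(R.T@(np.array(target)-np.array(o['ee_pos']))/1000,4))
E
python3 - <<'E'
from h import *
d=load('top0')
p=ray(d,np.array([(55,182),(475,100),(483,185),(68,268)])/5+[330,170],50)[:,:2]
print(p.round(1),p.mean(0)); e=p[0]-p[1]; g=p[3]-p[2]; print(np.linalg.norm(e),np.linalg.norm(g),np.linalg.norm(p[0]-p[3]),np.degrees(np.arctan2(-e[0],e[1])),np.degrees(np.arctan2(-g[0],g[1])))
print(ray(d,np.array([(565,65),(555,480)])/4+[70,140],55))
E
```

```text
[[ 541.4 -165.8]
 [ 568.8 -325. ]
 [ 536.2 -326.4]
 [ 508.5 -169.8]] [ 538.73465734 -246.73197845]
161.47587718461557 159.02684434246157 33.10723458851701 9.786418504050664 10.02941492336339
[[643.53263188  78.18939871  55.        ]
 [445.59475389  82.17006125  55.        ]]
```

Call:
arm_command --series '[{"linear":[0,0,0],"turn":-0.147},{"linear":[0,0,0],"turn":-0.147},{"linear":[0,0,0],"turn":-0.147},{"linear":[0,0,0],"turn":-0.147},{"linear":[0,0,0],"turn":-0.147},{"linear":[0,0,0],"turn":-0.147},{"linear":[0,0,0],"turn":-0.147},{"linear":[0,0,0],"turn":-0.147}]' --jaw -1

```text
t: 0.9
ee_pos: [175.5, -599.5, 241.2]
orientation: [-2.333, -2.103, -0.001]
ft_force: [0.3, 0.4, 0.3]
width: 27.5
grasp_force: 0.0
```

```bash
python3 -c "
from h import *
delta([591,186,150])"
```

```text
t 0.9 pos [ 175.5 -599.5  241.2] toolx deg 84.05 F [0.3 0.4 0.3] w 27.5
shift m [0.8243 0.3318 0.0918]
```

Call:
arm_command --series '[{"linear":[0.041,0.0166,0],"turn":0},{"linear":[0.041,0.0166,0],"turn":0},{"linear":[0.041,0.0166,0],"turn":0},{"linear":[0.041,0.0166,0],"turn":0},{"linear":[0.041,0.0166,0],"turn":0},{"linear":[0.041,0.0166,0],"turn":0},{"linear":[0.041,0.0166,0],"turn":0},{"linear":[0.041,0.0166,0],"turn":0},{"linear":[0.041,0.0166,0],"turn":0},{"linear":[0.041,0.0166,0],"turn":0}]' --jaw -1

```text
t: 1.9
ee_pos: [386.0, -208.8, 241.6]
orientation: [-2.34, -2.096, 0.0]
ft_force: [0.2, 0.2, -0.5]
width: 0.5
grasp_force: 0.0
```

Call:
arm_command --series '[{"linear":[0.041,0.0166,0.009],"turn":0},{"linear":[0.041,0.0166,0.009],"turn":0},{"linear":[0.041,0.0166,0.009],"turn":0},{"linear":[0.041,0.0166,0.009],"turn":0},{"linear":[0.041,0.0166,0.009],"turn":0},{"linear":[0.041,0.0166,0.009],"turn":0},{"linear":[0.041,0.0166,0.009],"turn":0},{"linear":[0.041,0.0166,0.009],"turn":0},{"linear":[0.03,0.0166,0.009],"turn":0},{"linear":[0.01,0.005,0.009],"turn":0}]'

```text
t: 2.9
ee_pos: [581.0, 141.0, 151.0]
orientation: [2.337, 2.099, 0.002]
ft_force: [0.6, -0.9, 0.6]
width: 0.5
grasp_force: 0.0
```

```bash
python3 -c "
from h import *
delta([591,186,85])"
```

```text
t 2.9 pos [581. 141. 151.] toolx deg 83.84 F [ 0.6 -0.9  0.6] w 0.5
shift m [0.0457 0.0051 0.0661]
```

Call:
arm_command --series '[{"linear":[0.023,0.0025,0.01],"turn":0},{"linear":[0.0228,0.0025,0.016],"turn":0},{"linear":[0,0,0.02],"turn":0},{"linear":[0,0,0.02],"turn":0},{"linear":[0,0,0.004],"turn":0},{"linear":[0,0,0],"turn":0}]'

```text
t: 3.5
ee_pos: [588.6, 182.4, 80.9]
orientation: [-2.34, -2.095, 0.003]
ft_force: [1.2, -0.0, 0.6]
width: 0.6
grasp_force: 0.0
```

Call:
arm_command --series '[{"linear":[0,0,0.002],"turn":0},{"linear":[0,0,0.001],"turn":0},{"linear":[0,0,0.001],"turn":0},{"linear":[0,0,0],"turn":0}]'

```text
t: 3.9
ee_pos: [589.7, 183.3, 78.1]
orientation: [2.34, 2.096, 0.001]
ft_force: [-0.2, 0.2, -0.0]
width: 0.3
grasp_force: 0.0
```

Call:
arm_command --series '[{"linear":[0,0,0.001],"turn":0},{"linear":[0,0,0.001],"turn":0},{"linear":[0,0,0],"turn":0}]'

```text
t: 4.2
ee_pos: [589.8, 183.4, 77.3]
orientation: [2.34, 2.096, 0.001]
ft_force: [-3.7, -1.8, 13.4]
width: 0.2
grasp_force: 6.7
```

Contact at TCP z 77.3 matches the expected 77, and the press is 13 N. Now the drag.

Call:
arm_command --series '[{"linear":[-0.003,0,0],"turn":0},{"linear":[-0.005,0,0],"turn":0},{"linear":[-0.006,0,0],"turn":0},{"linear":[-0.006,0,0],"turn":0}]'

```text
t: 4.6
ee_pos: [589.0, 164.3, 77.3]
orientation: [2.339, 2.095, 0.007]
ft_force: [0.5, 3.0, 8.5]
width: 0.3
grasp_force: 4.0
```

Run:
```python
from h import *
d=grab('top','top1'); f=d['frame']; cv2.imwrite('pics/crop1.png',cv2.resize(f[140:270,70:240],None,fx=4,fy=4,interpolation=2))
delta([588,157,77])
```

```text
t 4.65 pos [588.9 163.5  77.4] toolx deg 83.68 F [0.8 1.4 8.1] w 0.3
shift m [-0.0066 -0.0002  0.0004]
```

View pics/crop1.png

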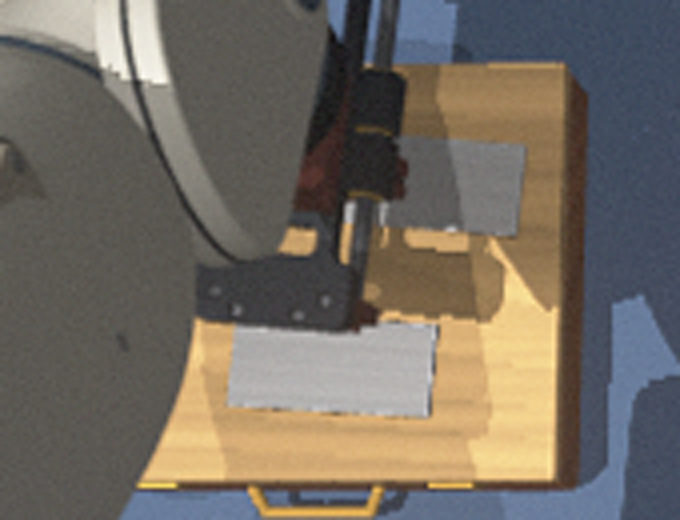

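The end edge has moved from crop u≈488 to 525, about 18 mm for a 20 mm pull, so the plate is following. I'll continue with 64 mm more and a slightly harder press.

Call:
arm_command --series '[{"linear":[-0.004,0,0.0005],"turn":0},{"linear":[-0.006,0,0],"turn":0},{"linear":[-0.006,0,0],"turn":0},{"linear":[-0.006,0,0],"turn":0},{"linear":[-0.006,0,0],"turn":0},{"linear":[-0.006,0,0],"turn":0}]'

```text
t: 5.25
ee_pos: [585.9, 130.6, 77.3]
orientation: [2.339, 2.094, 0.008]
ft_force: [-0.2, 3.5, 11.3]
width: 0.6
grasp_force: 5.5
```

Call:
arm_command --series '[{"linear":[-0.006,0,0],"turn":0},{"linear":[-0.006,0,0],"turn":0},{"linear":[-0.006,0,0],"turn":0},{"linear":[-0.005,0,0],"turn":0},{"linear":[-0.004,0,0],"turn":0},{"linear":[-0.003,0,0],"turn":0},{"linear":[0,0,0],"turn":0}]'

```text
t: 5.95
ee_pos: [582.6, 100.3, 77.3]
orientation: [2.339, 2.094, 0.007]
ft_force: [-0.4, 0.6, 11.9]
width: 0.3
grasp_force: 5.9
```

Run:
```python
from h import *
delta([580,100,77])
d=grab('top','top2'); f=d['frame']; hsv=cv2.cvtColor(f,cv2.COLOR_BGR2HSV)
cv2.imwrite('pics/crop2.png',cv2.resize(f[140:270,110:280],None,fx=4,fy=4,interpolation=2))
```

```text
t 5.95 pos [582.6 100.3  77.3] toolx deg 83.68 F [-0.4  0.6 11.9] w 0.3
shift m [-0.0006 -0.0025  0.0003]
```

View pics/crop2.png

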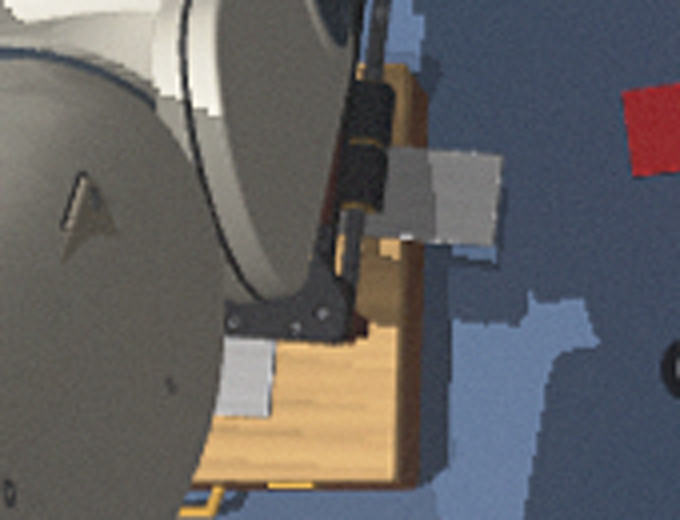

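The free end is at crop (500,156)–(492,245), well past the lid edge. The shorter plate hasn't moved. I'll lift off, back up and measure the plate.

Call:
arm_command --series '[{"linear":[0,0,-0.002],"turn":0},{"linear":[0,0,-0.01],"turn":0},{"linear":[0,0,-0.025],"turn":0},{"linear":[0,0,-0.04],"turn":0},{"linear":[-0.03,0,-0.04],"turn":0},{"linear":[-0.05,0,0],"turn":0},{"linear":[-0.05,0,0],"turn":0},{"linear":[-0.03,0,0],"turn":0},{"linear":[0,0,0],"turn":0},{"linear":[0,0,0],"turn":0}]' --jaw 1

```text
t: 7.0
ee_pos: [562.5, -59.5, 192.5]
orientation: [-2.342, -2.094, -0.0]
ft_force: [0.2, 0.7, -0.9]
width: 77.0
grasp_force: 0.0
```

```bash
cat > m.py <<'E'
from h import *
def plates(d,z=58,win=(82,156,300,262)):
    hsv=cv2.cvtColor(d['frame'],cv2.COLOR_BGR2HSV)
    mask=((hsv[...,1]<60)&(hsv[...,2]>90)).astype(np.uint8)*255
    m=np.zeros_like(mask); x0,y0,x1,y1=win; m[y0:y1,x0:x1]=mask[y0:y1,x0:x1]
    for c in cv2.findContours(m,cv2.RETR_EXTERNAL,cv2.CHAIN_APPROX_NONE)[0]:
        if cv2.contourArea(c)<400: continue
        r=cv2.minAreaRect(ray(d,c[:,0],z)[:,:2].astype(np.float32))
        b=cv2.boxPoints(r); L=max([b[1]-b[0],b[2]-b[1]],key=np.linalg.norm); L=L*np.sign(L[1])
        print(np.round(cv2.minAreaRect(c)[0],1),'ctr',np.round(r[0],1),'size',np.round(r[1],1),'yaw',round(np.degrees(np.arctan2(-L[0],L[1])),2))
E
python3 - <<'E'
from m import *
print(ray(load('top2'),[(235,179),(233,201.25)],58).round(1))
d=grab('top','top3'); plates(d); delta([580,52,58])
cv2.imwrite('pics/crop3.png',cv2.resize(d['frame'][140:270,90:260],None,fx=4,fy=4,interpolation=2))
E
```

```text
[[597.3  32.5  58. ]
 [554.7  36.4  58. ]]
[286.2 200.6] ctr [554.2 -63.5] size [ 21.5 173.2] yaw 82.76
[183.5 208.5] ctr [544.6 127.4] size [375.1 200. ] yaw -1.36
t 7.05 pos [562.7 -58.8 192.4] toolx deg 83.67 F [ 0.2  0.4 -0.4] w 81.0
shift m [0.112  0.005  0.1344]
```

View pics/crop3.png

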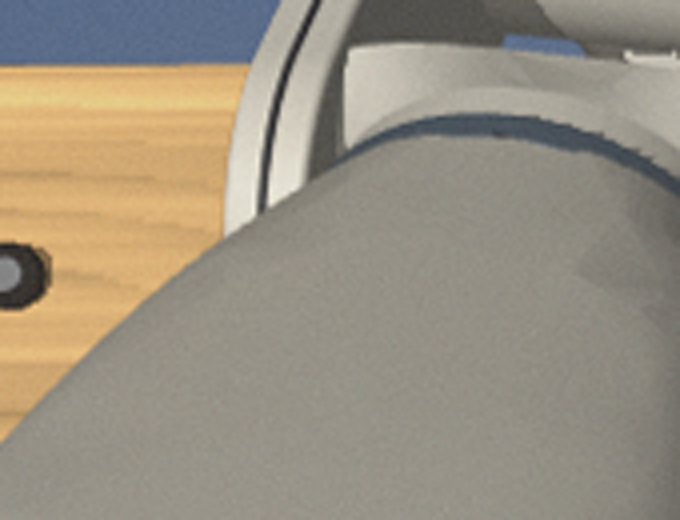

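The arm hides the plate from above (crop3 shows only the arm and part of the lid), so I'll use the top2 corners. They give an end midpoint of (576,34.5), a width of 42.8 and about 45 mm of overhang. The deck centre's case y is then about 29, inside 0..50. I'll grip 20 mm in from the end.

Call:
arm_command --series '[{"linear":[0.038,0.001,0],"turn":-0.02},{"linear":[0.038,0.001,0],"turn":0},{"linear":[0.028,0,0.01],"turn":0},{"linear":[0.01,0,0.03],"turn":0},{"linear":[0,0,0.03],"turn":0},{"linear":[0,0,0.025],"turn":0},{"linear":[0,0,0],"turn":0},{"linear":[0,0,0],"turn":0}]' --jaw 1

```text
t: 7.85
ee_pos: [575.6, 55.2, 97.2]
orientation: [-2.317, -2.121, 0.001]
ft_force: [0.4, -0.1, 0.5]
width: 87.6
grasp_force: 0.0
```

Run:
```python
from h import *
delta([578,54.5,58])
d=grab('wrist','w1'); s=grab('scene','s1')
# expected plate corners in the scene view for the crop
q=proj(s,[[597,32.5,58],[555,36.4,58],[578,54.5,58]]); print(q.round(0))
u,v=q[2].astype(int); c=s['frame'][max(0,v-60):v+60,max(0,u-90):u+90]
c=cv2.resize(c,(480,320),interpolation=2); w=cv2.resize(d['frame'],(320,240))
o=np.zeros((320,800,3),np.uint8); o[:,:480]=c; o[:240,480:]=w; cv2.imwrite('pics/chk.png',o)
```

```text
t 7.85 pos [575.6  55.2  97.2] toolx deg 84.93 F [ 0.4 -0.1  0.5] w 87.6
shift m [-0.0005  0.0025  0.0392]
[[398. 303.]
 [402. 286.]
 [412. 297.]]
```

View pics/chk.png

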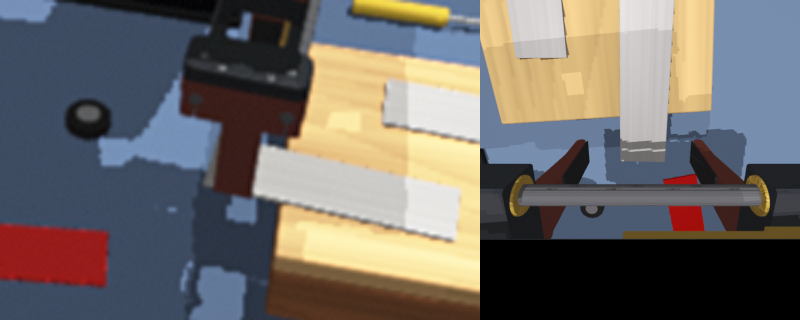

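The scene crop shows the plate flat on the lid, with its far end at crop (460,188)–(455,242). The wrist view shows the plate end at (621–665,160), centred between the fingers. Both views can go into a quick numeric check.

Run:
```python
from h import *
s=load('s1'); k=120/320
print('far',ray(s,[(322+460*k,237+188*k),(322+455*k,237+242*k)],58).round(1))
w=load('w1'); print('near',ray(w,[((621-480)*2,320),((665-480)*2,320)],58).round(1))
```

```text
far [[573.  186.8  58. ]
 [618.8 182.6  58. ]]
near [[556.4  39.   58. ]
 [599.7  35.2  58. ]]
```

Consistent: the plate's centre is at about (587,110.5) with a length of 149. Descend, close and lift.

Call:
arm_command --series '[{"linear":[0.002,0.004,0.01],"turn":0},{"linear":[0,0,0.015],"turn":0},{"linear":[0,0,0.01],"turn":0},{"linear":[0,0,0.004],"turn":0},{"linear":[0,0,0],"turn":0},{"linear":[0,0,0],"turn":0}]'

```text
t: 8.55
ee_pos: [579.8, 55.6, 58.0]
orientation: [-2.319, -2.119, 0.0]
ft_force: [0.1, 0.4, 0.6]
width: 87.7
grasp_force: 0.0
```

Call:
arm_command --series '[{"linear":[0,0,0],"turn":0},{"linear":[0,0,0],"turn":0},{"linear":[0,0,0],"turn":0},{"linear":[0,0,0],"turn":0},{"linear":[0,0,0],"turn":0},{"linear":[0,0,0],"turn":0},{"linear":[0,0,0],"turn":0},{"linear":[0,0,0],"turn":0}]' --jaw -1

```text
t: 9.35
ee_pos: [579.8, 55.7, 58.2]
orientation: [-2.319, -2.119, 0.0]
ft_force: [-0.5, -0.2, 0.9]
width: 43.4
grasp_force: 30.0
```

Call:
arm_command --series '[{"linear":[0,0,-0.004],"turn":0},{"linear":[0,0,-0.008],"turn":0},{"linear":[0,0,-0.01],"turn":0},{"linear":[0,0,-0.01],"turn":0},{"linear":[0,0,-0.015],"turn":0},{"linear":[0,0,-0.015],"turn":0},{"linear":[0,0,-0.01],"turn":0},{"linear":[0,0,-0.005],"turn":0},{"linear":[0,0,0],"turn":0}]'

```text
t: 10.25
ee_pos: [580.3, 55.7, 136.2]
orientation: [2.318, 2.119, 0.002]
ft_force: [-0.4, 0.7, -0.9]
width: 43.4
grasp_force: 30.0
```

Run:
```python
from h import *
delta([579,55,135])
s=grab('scene','s2')
ee=np.array(ctrl.get_obs()['ee_pos']); u,v=proj(s,[ee+[8,40,0]])[0].astype(int)
hsv=cv2.cvtColor(s['frame'],cv2.COLOR_BGR2HSV)
cv2.imwrite('pics/s2c.png',cv2.resize(s['frame'][v-70:v+70,u-100:u+100],None,fx=3.5,fy=3.5,interpolation=2)); print(u-100,v-70)
```

```text
t 10.25 pos [580.3  55.7 136.2] toolx deg 84.84 F [-0.4  0.7 -0.9] w 43.4
shift m [-0.0008 -0.0013  0.0012]
344 199
```

View pics/s2c.png

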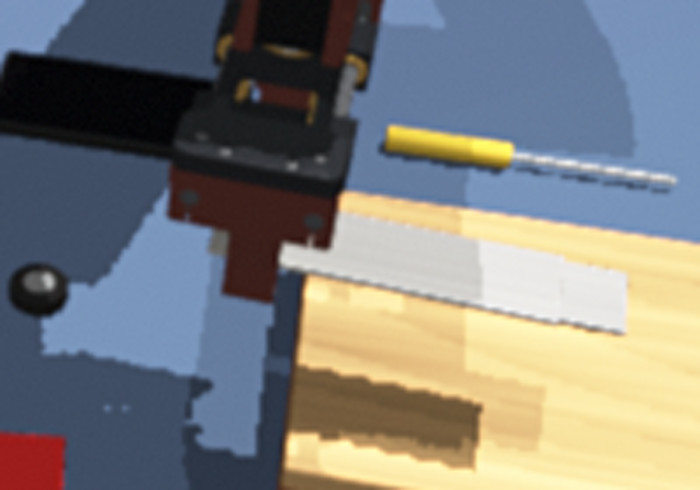

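The plate is held by its near end, with far corners at crop (627,272) and (622,332). I'll check for droop against the predicted position.

Run:
```python
from h import *
s=load('s2'); c=np.array([(627,272),(622,332)])/3.5+[344,199]
a=np.radians(84.84); X=np.array([np.cos(a),np.sin(a)]); Y=np.array([X[1],-X[0]]); g=np.array([580.3,55.7])
for z in (116,126,136,146):
    p=ray(s,c,z)[:,:2]-g; print(z,(p@X).round(1),(p@Y).round(1))
```

```text
116 [161.  159.9] [-39.6   1. ]
126 [159.1 158. ] [-27.5  12.4]
136 [157.1 156. ] [-15.4  23.8]
146 [155.1 154. ] [-3.3 35.3]
```

Run:
```python
from h import *
s=load('s2'); a=np.radians(84.84); X=np.array([np.cos(a),np.sin(a)]); Y=np.array([X[1],-X[0]]); g=np.array([580.3,55.7])
P=lambda x,y,z:np.r_[g+x*X+y*Y,z]
print('long far pred',((proj(s,[P(129,-22,136),P(129,22,136),P(129,22,126)])-[344,199])*3.5).round(0))
print('short corners',((proj(s,[[476,141,58],[521,137,58],[529,232,58],[485,236,58]])-[344,199])*3.5).round(0))
```

```text
long far pred [[561. 249.]
 [556. 316.]
 [551. 333.]]
short corners [[428. 230.]
 [418. 289.]
 [621. 329.]
 [624. 270.]]
```

The (627,272) corners belong to the shorter plate behind, which is predicted at (624,270)/(621,329) and so hasn't moved. The longer plate's end is at u≈558 as predicted, with no notable droop. The plate centre is about 55 mm along tool +x, so the TCP target is (548,-301) with tool x at 99.9°.

Call:
arm_command --series '[{"linear":[0,0,0],"turn":-0.066},{"linear":[0,0,0],"turn":-0.066},{"linear":[0,0,0],"turn":-0.066},{"linear":[0,0,0],"turn":-0.065},{"linear":[-0.01,-0.003,0],"turn":0},{"linear":[-0.02,-0.005,0],"turn":0},{"linear":[-0.03,-0.008,0],"turn":0},{"linear":[-0.03,-0.008,0],"turn":0},{"linear":[-0.03,-0.008,0],"turn":0},{"linear":[-0.03,-0.008,0],"turn":0}]'

```text
t: 11.3
ee_pos: [565.5, -100.7, 134.7]
orientation: [-2.023, -2.402, 0.001]
ft_force: [0.8, -0.6, -0.5]
width: 43.1
grasp_force: 30.0
```

Call:
arm_command --series '[{"linear":[-0.03,-0.008,0],"turn":0},{"linear":[-0.03,-0.008,0],"turn":0},{"linear":[-0.03,-0.008,0],"turn":0},{"linear":[-0.03,-0.008,0],"turn":0},{"linear":[-0.03,-0.008,0],"turn":0},{"linear":[-0.02,-0.006,0],"turn":0},{"linear":[-0.015,-0.004,0],"turn":0},{"linear":[-0.008,-0.002,0],"turn":0},{"linear":[0,0,0],"turn":0},{"linear":[0,0,0],"turn":0}]'

```text
t: 12.3
ee_pos: [548.1, -297.4, 135.0]
orientation: [-2.021, -2.404, -0.0]
ft_force: [-0.2, 0.4, -0.6]
width: 43.2
grasp_force: 30.0
```

Run:
```python
from h import *
delta([548.2,-300.9,75])
d=grab('top','top4'); s=grab('scene','s4'); f=d['frame']
c1=cv2.resize(f[165:255,320:450],None,fx=3,fy=3,interpolation=2); c2=cv2.resize(s['frame'][190:310,170:320],(400,320),interpolation=2)
o=np.zeros((320,800,3),np.uint8); o[:270,:390]=c1; o[:,400:]=c2; cv2.imwrite('pics/place.png',o)
a=np.radians(99.9);X=np.array([np.cos(a),np.sin(a)])
```

```text
t 12.3 pos [ 548.1 -297.4  135. ] toolx deg 99.91 F [-0.2  0.4 -0.6] w 43.2
shift m [-0.0035 -0.0005  0.06  ]
```

View pics/place.png

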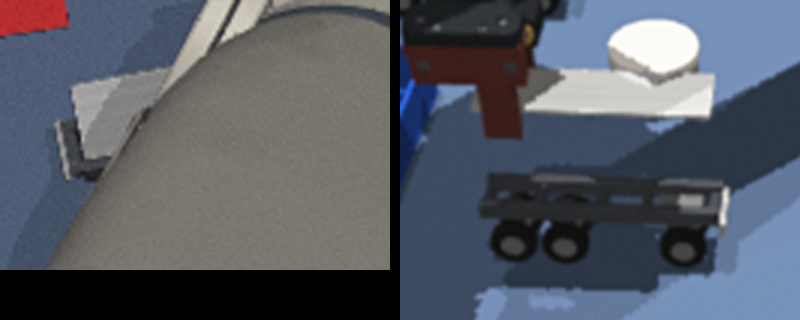

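The plate hangs level over the meant chassis. Its far corners in the scene part are at (716,75) and (711,117), and the rail-end corners are at (490,175), (482,216), (728,183) and (720,223). I'll check both numerically.

Run:
```python
from h import *
s=load('s4'); m=lambda p:np.array([(170+(u-400)*.375,190+v*.375) for u,v in p])
e=ray(s,m([(716,75),(711,117)]),135)[:,:2]; a=np.radians(99.91);X=np.array([np.cos(a),np.sin(a)]);Y=np.array([X[1],-X[0]]); r=e-[548.1,-297.4]
print('far rel tcp along,lat',(r@X).round(1),(r@Y).round(1))
t=ray(s,m([(490,175),(482,216),(728,183),(720,223)]),50)[:,:2]; print(t.round(1),t.mean(0).round(1))
t4=load('top4'); e=ray(t4,np.array([(72,88),(85,160)])/3+[320,165],135)[:,:2]; r=e-[548.1,-297.4]; print('top',(r@X).round(1),(r@Y).round(1))
```

```text
far rel tcp along,lat [131.6 131.9] [-15.3  28.4]
[[ 542.7 -322.1]
 [ 583.  -312.1]
 [ 516.2 -163. ]
 [ 556.2 -158.4]] [ 549.5 -238.9]
top [127.4 128.5] [ 20.  -22.4]
```

The top view puts the plate's centre about 53.5 mm along the tool and laterally centred. The far end droops at most 5 mm. Correcting the scene view by the bias it shows on the plate, the chassis centre is about (539,-245.5). So I shift about -2 mm and descend.

Call:
arm_command --series '[{"linear":[-0.002,0,0.01],"turn":0},{"linear":[0,0,0.02],"turn":0},{"linear":[0,0,0.02],"turn":0},{"linear":[0,0,0.015],"turn":0},{"linear":[0,0,0.007],"turn":0},{"linear":[0,0,0.003],"turn":0},{"linear":[0,0,0],"turn":0},{"linear":[0,0,0],"turn":0}]'

```text
t: 13.2
ee_pos: [549.1, -300.3, 60.8]
orientation: [2.021, 2.404, 0.0]
ft_force: [-0.1, 1.0, 0.4]
width: 43.3
grasp_force: 30.0
```

Call:
arm_command --series '[{"linear":[0,0,0.002],"turn":0},{"linear":[0,0,0.002],"turn":0},{"linear":[0,0,0.001],"turn":0},{"linear":[0,0,0],"turn":0}]'

```text
t: 13.6
ee_pos: [548.5, -300.0, 55.1]
orientation: [-2.021, -2.405, 0.0]
ft_force: [-0.6, 0.4, -0.5]
width: 43.2
grasp_force: 30.0
```

Call:
arm_command --series '[{"linear":[0,0,0.001],"turn":0},{"linear":[0,0,0.001],"turn":0},{"linear":[0,0,0],"turn":0}]'

```text
t: 13.9
ee_pos: [548.7, -300.1, 53.3]
orientation: [2.021, 2.405, 0.0]
ft_force: [0.3, -1.0, 1.3]
width: 43.2
grasp_force: 30.0
```

Call:
arm_command --series '[{"linear":[0,0,0.001],"turn":0},{"linear":[0,0,0],"turn":0}]'

```text
t: 14.1
ee_pos: [548.7, -300.1, 53.2]
orientation: [2.021, 2.405, 0.0]
ft_force: [-2.8, 1.6, 8.2]
width: 43.4
grasp_force: 30.0
```

Seated: the force rose to 8 N at z 53.2, and 53 was expected. Now open, rise and check.

Call:
arm_command --series '[{"linear":[0,0,0],"turn":0},{"linear":[0,0,0],"turn":0},{"linear":[0,0,0],"turn":0},{"linear":[0,0,0],"turn":0},{"linear":[0,0,0],"turn":0},{"linear":[0,0,0],"turn":0},{"linear":[0,0,0],"turn":0},{"linear":[0,0,0],"turn":0}]' --jaw 1

```text
t: 14.9
ee_pos: [548.6, -300.0, 52.1]
orientation: [-2.021, -2.405, -0.0]
ft_force: [0.1, -0.2, 0.6]
width: 87.7
grasp_force: 0.0
```

Call:
arm_command --series '[{"linear":[0,0,-0.005],"turn":0},{"linear":[0,0,-0.02],"turn":0},{"linear":[0,0,-0.04],"turn":0},{"linear":[0,0,-0.05],"turn":0},{"linear":[0,0,-0.05],"turn":0},{"linear":[-0.04,-0.02,-0.02],"turn":0},{"linear":[-0.04,-0.02,0],"turn":0},{"linear":[-0.04,-0.02,0],"turn":0},{"linear":[-0.04,-0.02,0],"turn":0},{"linear":[-0.04,-0.02,0],"turn":0}]'

```text
t: 15.9
ee_pos: [483.8, -515.8, 237.9]
orientation: [2.021, 2.405, -0.0]
ft_force: [0.8, 0.1, -0.3]
width: 87.8
grasp_force: 0.0
```

Call:
arm_command --series '[{"linear":[-0.04,-0.02,0],"turn":0},{"linear":[-0.04,-0.02,0],"turn":0},{"linear":[-0.03,-0.02,0],"turn":0},{"linear":[0,0,0],"turn":0},{"linear":[0,0,0],"turn":0}]'

```text
t: 16.4
ee_pos: [443.7, -633.2, 236.9]
orientation: [-2.023, -2.403, -0.001]
ft_force: [-0.2, 0.2, -1.2]
width: 87.7
grasp_force: 0.0
```

Run:
```python
from m import *
o=ctrl.get_obs(); print(o['t'],np.round(o['ee_pos'],0))
d=grab('top','top5'); plates(d,53,(325,170,445,240)); plates(d,58,(82,156,214,262))
```

```text
16.4 [ 444. -633.  237.]
[382.  206.2] ctr [ 539.3 -242.4] size [ 45.8 163.8] yaw 9.63
[152.8 230.8] ctr [502.6 186.5] size [95.5 44.4] yaw -4.81
```

The shorter plate hasn't moved. The 164 mm length suggests the mask includes the bumper, so I'll take the plate alone using a brightness profile along the chassis axis.

Run:
```python
from h import *
d=load('top5'); g=cv2.cvtColor(d['frame'],cv2.COLOR_BGR2GRAY).astype(np.float32)
a=np.radians(99.7);X=np.array([np.cos(a),np.sin(a)]);Y=np.array([X[1],-X[0]]);c=np.array([539.,-246.])
g0=cv2.cvtColor(load('top0')['frame'],cv2.COLOR_BGR2GRAY).astype(np.float32)
def line(img,P): q=proj(d,P).astype(np.float32); return cv2.remap(img,q[:,:1],q[:,1:],1)[:,0]
s=np.r_[-92:-60:2,60:92:2]
for nm,im in(('now',g),('before',g0)):
    v=np.mean([line(im,[np.r_[c+t*X+y*Y,53] for t in s]) for y in(-10,-5,0,5,10)],0); print(nm,[(int(t),int(x)) for t,x in zip(s,v)])
s=np.arange(-34,35,2); v=np.mean([line(g,[np.r_[c+x*X+t*Y,53] for t in s]) for x in(-40,-20,20,40)],0); print('lat',[(int(t),int(x)) for t,x in zip(s,v)])
```

```text
now [(-92, 116), (-90, 116), (-88, 116), (-86, 116), (-84, 117), (-82, 114), (-80, 95), (-78, 87), (-76, 152), (-74, 204), (-72, 200), (-70, 199), (-68, 199), (-66, 200), (-64, 199), (-62, 200), (60, 206), (62, 205), (64, 205), (66, 205), (68, 206), (70, 208), (72, 203), (74, 127), (76, 98), (78, 103), (80, 109), (82, 193), (84, 184), (86, 96), (88, 101), (90, 106)]
before [(-92, 111), (-90, 110), (-88, 111), (-86, 110), (-84, 110), (-82, 109), (-80, 91), (-78, 78), (-76, 92), (-74, 95), (-72, 80), (-70, 65), (-68, 86), (-66, 83), (-64, 70), (-62, 64), (60, 118), (62, 119), (64, 121), (66, 118), (68, 96), (70, 78), (72, 70), (74, 87), (76, 102), (78, 98), (80, 103), (82, 186), (84, 177), (86, 91), (88, 97), (90, 101)]
lat [(-34, 116), (-32, 117), (-30, 118), (-28, 110), (-26, 101), (-24, 84), (-22, 113), (-20, 207), (-18, 212), (-16, 205), (-14, 203), (-12, 206), (-10, 206), (-8, 204), (-6, 204), (-4, 202), (-2, 201), (0, 202), (2, 205), (4, 202), (6, 202), (8, 199), (10, 199), (12, 205), (14, 205), (16, 200), (18, 203), (20, 209), (22, 182), (24, 128), (26, 115), (28, 115), (30, 117), (32, 116), (34, 117)]
```

The plate spans -76..+74 on rails spanning ±81, and laterally it is centred to about 1 mm. Yaw is 9.7° against about 9.9° for the chassis. Handing in.

```bash
python3 -c "
from workcell import ctrl
print(ctrl.close_job())"
```

```text
the job is handed in; nothing more can be done
None
```

I slid the longer plate out about 45 mm over the edge, laid it on the left-hand truck chassis about 1 mm off centre and lined up with it, left the shorter plate where it was, and handed the job in at about 16 s; the judge gave no verdict back.

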